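# Lock a sauce cup into the labelling jig

## Task

Without picking anything up, push the lidded deli cup along the channel of the blue labelling jig until it sits fully home against the end stop. Then push the red-knobbed gate lever over past its centre so that it snaps down across the channel behind the cup and locks it in. Keep the cup upright on the jig, leave the things standing round the jig where they are, and finish clear of everything.

Things in the scene. Friction and masses are not known exactly. Their poses are not given: they have to be found in the camera images.
- cup_center (a point): centre (34 mm above its underside) of a lidded off-white deli cup, 68 mm tall, body diameter 69 mm, lid diameter 74 mm (the top 6 mm, fixed). About 0.2 kg. It stands loose and upright in the jig's channel, on the base plate, its centre 70 to 135 mm short of home.
- jig: labelling jig, fixed to the table: blue base plate 236 x 130 x 8 mm, origin under its centre; x axis level along the channel towards the end stop, y left, z up. Two aluminium rails along x, inner faces 82 mm apart, tops 35 mm above the table. End stop across the channel, 48 mm above the table, black rubber face at x = +104.5 mm. The channel is open at -x.
- jig_home (a point): point on the base plate's top (8 mm above the table, x = +70 mm on the jig), directly under the centre of a cup that is fully home, touching the end stop 34.5 mm ahead. Same axes as the jig.
- lever_pivot (a point): pivot of the gate lever: 50 mm back (-x) and 53 mm left (+y) of jig_home, 40 mm above the table, just outside the left rail. The lever turns about the jig's x axis. Same axes as the jig.
- lever_knob (a point): centre of the red ball knob (diameter 20 mm) on the free end of the gate lever, 113 mm from the pivot; the lever is a straight steel bar 10 mm thick. Open, the knob leans outward on the jig's +y side, 120 mm above the table; upright it is 153 mm above the table; closed it lies just beyond the right rail, 40 mm above the table.
- gate_lever (a joint): gate lever, rad: 0 open, leaning 45 degrees out to the jig's +y side (start); 0.785 upright, its centre; 2.356 closed, level across the channel, just behind a cup that is home. An over-centre spring holds either end: about 1.5 to 2.5 N sideways at the knob moves it from open; past upright it snaps shut by itself in under 1 s. A cup not home blocks it.
- spice_jar: spice jar, 40 mm diameter, 105 mm tall, black cap, green label, loose on the table beyond the jig's left side; origin under its centre
- label_roll: white label roll, 64 mm diameter, 30 mm tall, loose, lying flat to the right of the jig; origin under its centre
- tape_roll: roll of tan tape, 104 mm diameter, 25 mm tall, loose, lying flat to the right of the jig; origin under its centre
- marker: blue and white marker pen, 135 mm long, 17 mm thick, loose, lying to the left of the jig; origin under its centre
There are look-alikes about, which are no part of the job. What is shaped like the part that bears cup_center but black is not meant.

How it is judged (in metres and radians):
On the way, in this order (a step that is already met when the one before it is completed fails the run):
1. the cup is home against the end stop while the gate is still open (x of cup_center in the frame of jig_home above -0.006 m and horizontal distance between cup_center and jig_home below 0.013 m and height (world z) of cup_center below 0.05 m and angle between cup_center's own z axis and vertical below 0.1 rad and value of joint gate_lever below 0.7 rad), for 0.1 s.
2. the gate lever has snapped down across the channel (value of joint gate_lever above 2.2 rad), for 0.2 s.
At the end, for the whole second after the job is handed in: The gate lever is closed (above 2.2 rad) and the cup stands upright (within 0.1 rad) on the base plate between it and the end stop, within 8 mm of touching the end stop (x of cup_center in the frame of jig_home above -0.008 m and horizontal distance between cup_center and jig_home below 0.013 m and height (world z) of cup_center below 0.05 m and angle between cup_center's own z axis and vertical below 0.1 rad and value of joint gate_lever above 2.2 rad).
It fails at once if the cup is lifted more than 15 mm (height (world z) of cup_center above 0.057 m).
It fails at once if the cup is tipped over (angle between cup_center's own z axis and vertical above 0.4 rad).
It fails at once if the spice jar, label roll, tape roll or marker is moved more than 30 mm (distance of any of spice_jar, label_roll, tape_roll, marker from where it was at the start of the episode above 0.03 m).
It also fails if it takes over 48 s, if anything falls off the work surface, if the arm or the gripper's body presses on something with over 40 N, if the wrist force passes 120 N, or if a joint passes its speed limit or range.

## Robot

A 7-joint arm with a two-finger parallel gripper is mounted at the origin on a cart in front of the work surface, level with it; the furniture and walls round the work are solid. World frame = base frame: x ahead of the robot, y to its left, z up, the work surface at z = 0. Lengths are in m, angles in degrees, forces in N, time in s.
With the tool pointing down it reaches from about 0.425 to 0.875 m from the base axis. Payload 4.7 kg.
Tool frame: the origin (TCP) lies at the centre of the arm's flange, where the gripper is bolted on; the fingertips stand 182 mm ahead of it and the grasp point (between the pads) lies 164 mm ahead of it; z points along the fingers, x is the direction in which the jaws open and shut, and the axes are right-handed (so a half turn about z gives the same grasp; the last joint's range is limited). The gripper opens to 87 mm and grips with 3 to 60 N. Pads are 19 mm wide; open, the fingers measure 117 mm over their backs; the gripper's body (75 mm by 190 mm) begins 51 mm behind the grasp point.
Start: joints at [71.511, 18.392, -4.016, 83.108, 1.295, 78.541, -3.26], TCP at [0.215, -0.613, 0.405] pointing down, gripper open.
Joint ranges: [-163.93, 163.93], [-17.29, 119.83], [-79.2, 71.16], [3.27, 140.29], [-89.18, 269.18], [5.43, 117.66], [-154.24, 154.24]. Speed limits (degrees/s): [147.25, 147.25, 180, 180, 180, 180, 180].

## Interface

Orientations are given as [roll, pitch, yaw] about the fixed x, y, z axes, in that order (R = Rz(yaw) Ry(pitch) Rx(roll)).
In Python, from cell import env gives the robot as it stands. The module is installed in compiled form; this text tells all that it offers.
- The arm moves only by the tool carry_out, never from a script. Its argument "increments" is a list of rows, each a list of 5 numbers: the shift along the world's x, y, z in m, then the turn about the world's z in degrees, then the gripper's target within -1 to 1 (shut at 1, half-way at 0, fully open at -1). In form: [[dx, dy, dz, spin, jaw], ...]. A call has 1 to 20 rows; each row is the pose to reach, as a shift and turn from the pose commanded when the call began; what a row does not reach only later rows make up. A row lasts 1/10 s, in which the tool goes at most 50 mm and 8.59 degrees, less where a joint would pass 70% of its speed; a pose out of reach is approached as far as the arm can. A call with a gripper value outside its range is refused whole. The fingers move at their own pace and stop on an object; "grip_force" is the grip in N (left out, the last holds). Time passes only in rows, so rows that repeat a pose let the fingers close. It gives the time, the measured TCP pose, the force and the opening at its end, in the units of the state.
- env.get_obs(): the state, without advancing time (a new reading comes with each control period).
- env.read_camera(name): name is "side" or "top"; returns (picture, depth): 400x640x3 uint8, red, green, blue; 400x640 float32, m along the optical axis (not along the pixel's ray), 0 where there is no reading.
- env.get_calibration(name): a dict with "K" (3x3 intrinsics, pixels), "camera_from_world" (4x4, takes a point from world to camera coordinates). Camera axes: x right, y down, z forward; pixel columns grow to the right and rows downward; lengths in m; the calibration is good to about 2 mm. A picture is of the moment at which its call begins. get_calibration takes no time and is no camera call.
- env.sign_off(): hands the job in, once; it reports no verdict.
The state is a dict: "time_s": time; "qpos": joint angles; "joint_velocities": joint speeds; "effort": joint torques, N m; "tool_pos": TCP position; "tool_rot": TCP orientation; "force": force on the tool from outside, world axes, zero at the start; "wrist_torque": the same for the moment, N m; "grip_width": finger opening in m.
Only numpy, scipy, OpenCV 4.12 (cv2) and the standard library are available. Lean on these libraries where they do the work, as an engineer would, in place of code of your own. Each camera call takes 0.05 s, during which the arm holds its last target.

## Working session

There is one attempt and no reset: what is moved stays moved. The work goes in short steps, Python scripts to look and compute and a tool call to move; the robot and the scene stay as the last step left them, time stands still between calls to the robot, and variables do not carry over. Pictures are saved under pics/ and viewed, and the job is handed in when it is done.

Besides the shell and the picture viewer there is one more tool, called after "Request:" as name(argument=value, ...) on one line, values as JSON. carry_out: Moves the arm, as the interface text tells. Its arguments: {"type":"object","properties":{"increments":{"type":"array"},"grip_force":{"type":"number"}},"required":["increments"]}

```bash
mkdir -p pics
python3 - <<'E'
from cell import env
import cv2,numpy as np
o=env.get_obs();print({k:np.round(v,3) for k,v in o.items()})
for n in("top","side"):
    p,d=env.read_camera(n);cv2.imwrite(f"pics/{n}0.png",p[:,:,::-1]);np.savez(f"{n}0.npz",p=p,d=d)
    c=env.get_calibration(n);print(n,c["K"].round(1).tolist(),c["camera_from_world"].round(3).tolist())
E
```

```text
{'time_s': np.float64(0.0), 'qpos': array([71.511, 18.44 , -4.014, 83.174,  1.296, 78.54 , -3.26 ]), 'joint_velocities': array([-0.06 , -0.018, -0.025, -0.025, -0.074,  0.04 ,  0.024]), 'effort': array([ 0.0000e+00, -4.9129e+01, -4.0400e-01, -3.1253e+01, -6.4000e-02,
        4.4000e-02,  0.0000e+00]), 'tool_pos': array([ 0.215, -0.613,  0.404]), 'tool_rot': array([ 1.79993e+02,  1.09000e-01, -7.07030e+01]), 'force': array([-0.311,  0.609,  0.237]), 'wrist_torque': array([0.007, 0.078, 0.041]), 'grip_width': np.float64(0.087)}
top [[438.4, 0.0, 319.5], [0.0, 438.4, 200.4], [0.0, 0.0, 1.0]] [[0.005, -1.0, -0.015, -0.013], [-0.996, -0.003, -0.091, 0.548], [0.091, 0.016, -0.996, 1.028], [0.0, 0.0, 0.0, 1.0]]
side [[452.1, 0.0, 317.2], [0.0, 452.1, 203.3], [0.0, 0.0, 1.0]] [[-0.996, -0.087, 0.002, 0.543], [-0.05, 0.556, -0.829, 0.117], [0.071, -0.826, -0.559, 1.08], [0.0, 0.0, 0.0, 1.0]]
```

View pics/top0.png

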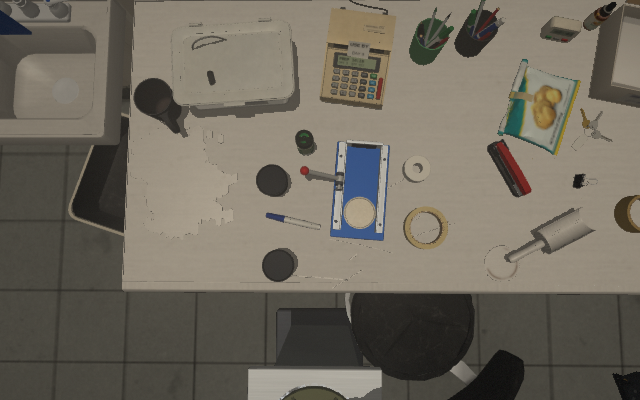

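View pics/side0.png

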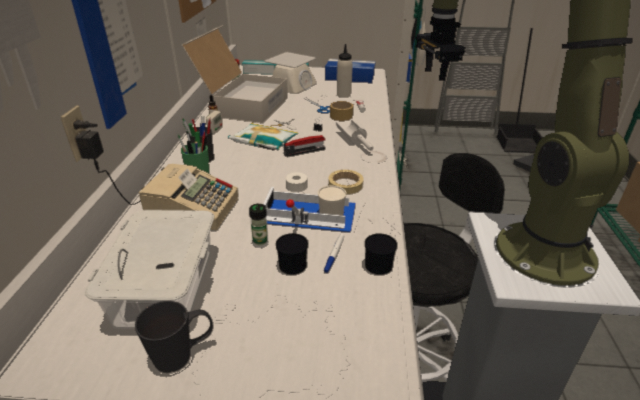

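The top view shows the jig at about (361,190) with its end stop at the top (145). The off-white cup lid is at (359,212), the red knob at (304,171), and the jar, marker and two rolls stand round the jig. The black cups are look-alikes. In the side view the cup is at (332,200) and the knob at (290,203). Next I measure these.

```bash
cat > h.py <<'E'
import numpy as np,cv2
from cell import env
def cal(n):
    c=env.get_calibration(n);return np.array(c["K"]),np.array(c["camera_from_world"])
def ray(n,uv):
    K,T=cal(n);d=T[:3,:3].T@np.linalg.solve(K,[uv[0],uv[1],1]);o=-T[:3,:3].T@T[:3,3];return o,d
def onz(n,uv,z):
    o,d=ray(n,uv);return o+d*(z-o[2])/d[2]
def tri(a,b):
    o1,d1=ray("top",a);o2,d2=ray("side",b)
    s=np.linalg.lstsq(np.c_[d1,-d2],o2-o1,rcond=None)[0];p=o1+d1*s[0];q=o2+d2*s[1];return (p+q)/2,np.linalg.norm(p-q)
def dep(n,u,v,d):
    K,T=cal(n);z=d[v,u];return T[:3,:3].T@(np.linalg.solve(K,[u,v,1])*z-T[:3,3])
def red(p,box):
    h=cv2.cvtColor(p,cv2.COLOR_RGB2HSV);m=((h[...,0]<8)|(h[...,0]>172))&(h[...,1]>150)&(h[...,2]>70)
    k=np.zeros_like(m);x0,y0,x1,y1=box;k[y0:y1,x0:x1]=1;v,u=np.nonzero(m&k);return u.mean(),v.mean(),len(u)
def big(m,box):
    k=np.zeros(m.shape,np.uint8);x0,y0,x1,y1=box;k[y0:y1,x0:x1]=m[y0:y1,x0:x1]
    return max(cv2.findContours(k,cv2.RETR_EXTERNAL,cv2.CHAIN_APPROX_NONE)[0],key=cv2.contourArea)
E
python3 - <<'E'
from h import *
t=np.load("top0.npz");s=np.load("side0.npz")
p,d=t["p"],t["d"];ps,ds=s["p"],s["d"]
h=cv2.cvtColor(p,cv2.COLOR_RGB2HSV)
c=big(((h[...,0]>100)&(h[...,0]<125)&(h[...,1]>120)).astype(np.uint8)*255,(320,130,400,250))
r=cv2.minAreaRect(c);print(r)
for q in cv2.boxPoints(r): print(q,onz("top",q,0.008).round(4))
ctr=onz("top",r[0],.008);print("ctr",ctr)
l=big(((h[...,1]<90)&(h[...,2]>150)).astype(np.uint8)*255,(338,190,382,233))
e=cv2.fitEllipse(l);print(e,onz("top",e[0],.076)); u,v=map(int,e[0]);print("depth pt",dep("top",u,v,d))
a=red(p,(295,160,315,182));b=red(ps,(280,190,300,215));print(a,b,tri(a[:2],b[:2]))
for n,(im,bx) in {"t":(p,(260,110,460,260)),"s":(ps,(235,160,385,285))}.items():
    x0,y0,x1,y1=bx;cv2.imwrite(f"pics/crop_{n}.png",cv2.resize(im[y0:y1,x0:x1,::-1],None,fx=4,fy=4,interpolation=2))
# heights: grid of depth points near
K,T=cal("top");V,U=np.mgrid[0:400,0:640];P=np.linalg.solve(K,np.stack([U.ravel(),V.ravel(),np.ones(U.size)])*d.ravel())
W=(T[:3,:3].T@(P-T[:3,3:])).T.reshape(400,640,3)
for v,u in [(141,304),(212,359),(170,417),(228,408),(222,292),(180,272),(145,362),(200,341),(200,383),(160,362)]: print(u,v,W[v,u].round(3))
E
```

```text
((361.005859375, 178.42352294921875), (32.74940490722656, 61.740684509277344), 4.39870548248291)
[342.31174 207.94705] [ 0.531  -0.0656  0.008 ]
[347.04703 146.38821] [ 0.6832 -0.0773  0.008 ]
[379.69998 148.9    ] [ 0.677  -0.1576  0.008 ]
[374.9647  210.45883] [ 0.5252 -0.1449  0.008 ]
ctr [ 0.60359764 -0.1113353   0.008     ]
((358.8685302734375, 212.65237426757812), (28.837738037109375, 29.516155242919922), 47.71641159057617) [ 0.51538123 -0.10076596  0.076     ]
depth pt [ 0.51707485 -0.09903653  0.07269996]
(np.float64(304.0869565217391), np.float64(170.0), 46) (np.float64(289.83720930232556), np.float64(202.86046511627907), 43) (array([0.60619807, 0.02235782, 0.1211046 ]), np.float64(0.0006707656534298714))
304 141 [0.675 0.024 0.103]
359 212 [ 0.517 -0.101  0.073]
417 170 [ 0.627 -0.251 -0.003]
408 228 [ 0.483 -0.222  0.023]
292 222 [0.496 0.056 0.01 ]
272 180 [0.591 0.1   0.065]
362 145 [ 0.68  -0.112  0.037]
341 200 [ 0.55  -0.062  0.016]
383 200 [ 0.55  -0.164  0.013]
362 160 [ 0.65  -0.114  0.006]
```

```bash
ls . pics
```

```text
.:
h.py
pics
side0.npz
top0.npz

pics:
crop_s.png
crop_t.png
side0.png
top0.png
```

View pics/crop_t.png

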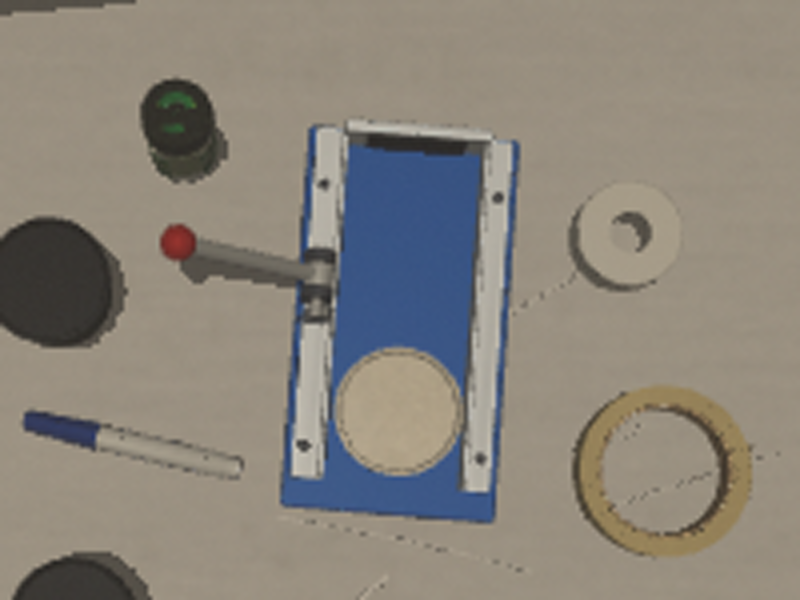

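View pics/crop_s.png

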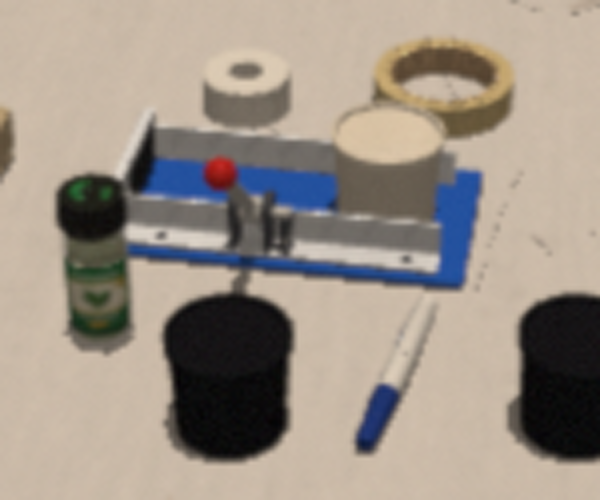

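The crop shows the plate corners at crop pixels (311,127), (518,142), (495,520) and (282,503), with the channel clear ahead of the cup. From these I work out the jig pose.

Run:
```python
from h import *
t=np.load("top0.npz");s=np.load("side0.npz");p=t["p"];ps=s["p"]
h=cv2.cvtColor(p,cv2.COLOR_RGB2HSV)
c=[onz("top",(x/4+260,y/4+110),.008)[:2] for x,y in[(311,125),(519,141),(495,522),(282,506)]]
c=np.array(c);print(c.round(4),[np.linalg.norm(c[i]-c[i-1]).round(4) for i in range(4)])
ctr=c.mean(0);f=(c[0]+c[1]-c[2]-c[3]);yaw=np.degrees(np.arctan2(f[1],f[0]));l=c[0]+c[3]-c[1]-c[2];yaw2=np.degrees(np.arctan2(l[1],l[0]))-90
print("ctr",ctr,yaw,yaw2)
# side view plate check: two visible front corners
for x,y in[(463,286),(481,172)]: print("side",onz("side",(x/4+235,y/4+160),.008).round(4))
# lid top, side view ellipse
lid=onz("side",(390/4+235,137/4+160),.076);print("lid side",lid, tri((358.87,212.65),(390/4+235,137/4+160)))
y=np.radians((yaw+yaw2)/2);R=np.array([[np.cos(y),-np.sin(y)],[np.sin(y),np.cos(y)]])
home=ctr+R@[.07,0];print("home",home,"pivot",ctr+R@[.02,.053],"knob exp",ctr+R@[.02,.053+.08],"open end",ctr+R@[-.118,0])
for n,q in dict(cup=[.5154,-.1008],knob=[.6062,.0224]).items(): print(n,"in jig",R.T@(np.array(q)-ctr))
print(R)
```

```text
[[ 0.696  -0.0544]
 [ 0.6861 -0.1823]
 [ 0.4526 -0.1655]
 [ 0.4616 -0.037 ]] [np.float64(0.235), np.float64(0.1283), np.float64(0.2341), np.float64(0.1288)]
ctr [ 0.57409449 -0.10982503] -4.170833143930949 -4.220764462509351
side [ 0.4635 -0.0303  0.008 ]
side [ 0.4545 -0.1596  0.008 ]
lid side [ 0.51441656 -0.09280947  0.076     ] (array([ 0.51526226, -0.10116743,  0.07063846]), np.float64(0.0009276382053991599))
home [ 0.64390688 -0.11494658] pivot [ 0.59791864 -0.05843038] knob exp [0.60377184 0.02135521] open end [ 0.45641075 -0.10119155]
cup in jig [-0.0591975   0.00470645]
knob in jig [0.02234521 0.13421964]
[[ 0.99731984  0.07316507]
 [-0.07316507  0.99731984]]
```

Request:
carry_out(increments=[[0.01, 0.02, 0, 2, 1], [0.025, 0.05, 0, 6, 1], [0.04, 0.085, 0, 11, 1], [0.055, 0.12, 0, 16, 1], [0.07, 0.155, 0, 20, 1], [0.09, 0.195, 0, 25, 1], [0.11, 0.235, 0, 30, 1], [0.13, 0.275, 0, 35, 1], [0.145, 0.315, 0, 40, 1], [0.165, 0.355, 0, 45, 1], [0.18, 0.395, 0, 50, 1], [0.2, 0.43, 0, 55, 1], [0.215, 0.465, 0, 60, 1], [0.225, 0.49, 0, 64, 1], [0.232, 0.505, 0, 66, 1], [0.235, 0.513, 0, 66.5, 1], [0.235, 0.513, 0, 66.5, 1]], grip_force=20)

```text
time_s: 1.8
tool_pos: [0.4499, -0.1005, 0.4046]
tool_rot: [180.0, 0.0, -4.2]
force: [-1.0, -0.4, 0.0]
grip_width: 0.0005
```

Request:
carry_out(increments=[[0, 0, -0.03, 0, 1], [0, 0, -0.07, 0, 1], [0, 0, -0.11, 0, 1], [0, 0, -0.14, 0, 1], [0, 0, -0.165, 0, 1], [0, 0, -0.185, 0, 1], [0, 0, -0.195, 0, 1], [0, 0, -0.2, 0, 1], [0, 0, -0.2, 0, 1]])

```text
time_s: 2.7
tool_pos: [0.4497, -0.1012, 0.2047]
tool_rot: [180.0, 0.0, -4.3]
force: [0.7, -0.0, 0.4]
grip_width: 0.0005
```

```bash
cat > look.py <<'E'
import sys
from h import *
k=sys.argv[1]
for n,(x0,y0,x1,y1) in {"top":(260,110,460,260),"side":(235,130,435,280)}.items():
    p,d=env.read_camera(n);np.savez(f"{n}{k}.npz",p=p,d=d);cv2.imwrite(f"pics/{n}{k}.png",cv2.resize(p[y0:y1,x0:x1,::-1],None,fx=4,fy=4,interpolation=2))
o=env.get_obs();print(o["time_s"],o["tool_pos"].round(4),o["force"].round(2))
E
python3 look.py 1
```

```text
2.8 [ 0.4503 -0.1009  0.2056] [ 0.64 -0.03  0.05]
```

View pics/side1.png

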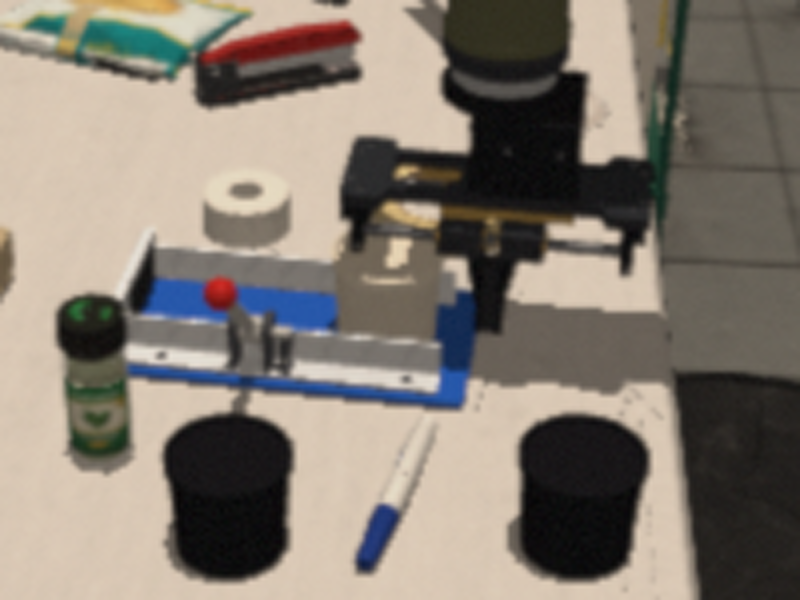

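View pics/top1.png

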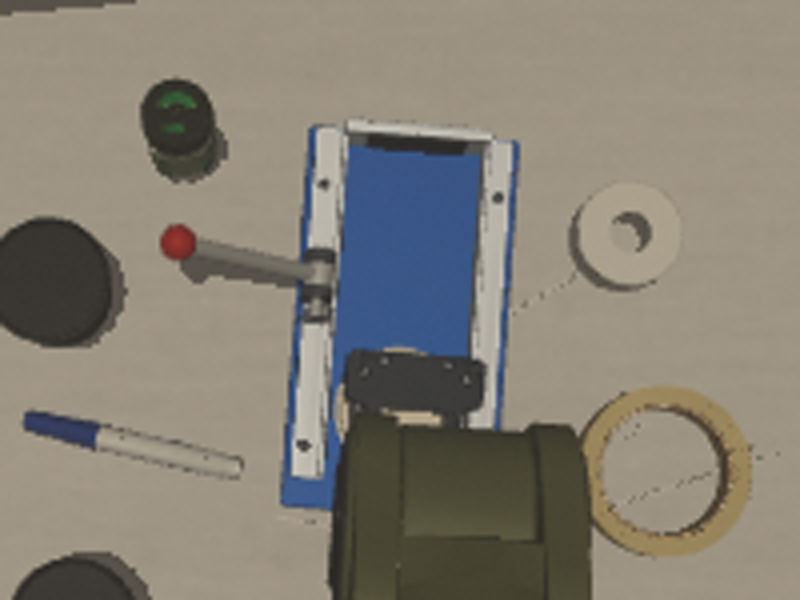

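The side view shows the shut fingers behind the cup (tip at 490,325). The gripper's crossbar ends hang near the lid (355,240), so I check their height by depth.

Run:
```python
from h import *
s=np.load("side1.npz");d=s["d"];K,T=cal("side")
V,U=np.mgrid[0:400,0:640];P=np.linalg.solve(K,np.stack([U.ravel(),V.ravel(),np.ones(U.size)])*d.ravel())
W=(T[:3,:3].T@(P-T[:3,3:])).T.reshape(400,640,3)
dark=s["p"].max(2)<60
for name,(x0,x1,y0,y1) in dict(left=(340,400,130,260),mid=(400,600,150,335),right=(605,655,150,280)).items():
    a=slice(130+y0//4,130+y1//4),slice(235+x0//4,235+x1//4)
    m=dark[a]&(d[a]>0);w=W[a][m];w=w[(w[:,1]>-.25)&(w[:,1]<0.02)];i=np.argsort(w[:,2])[:6];print(name,w[i].round(3).tolist(), w[:,0].min().round(3),w[:,0].max().round(3))
for r,c in [(182,324),(186,323),(190,323),(195,392),(198,391),(200,357),(210,357)]: print(r,c,s["p"][r,c],W[r,c].round(3))
```

```text
left [[0.535, -0.071, 0.096], [0.537, -0.074, 0.096], [0.537, -0.068, 0.097], [0.532, -0.071, 0.099], [0.535, -0.071, 0.099], [0.529, -0.096, 0.101]] 0.511 0.543
mid [[0.46, -0.127, 0.007], [0.46, -0.15, 0.007], [0.46, -0.135, 0.008], [0.46, -0.128, 0.009], [0.46, -0.118, 0.01], [0.457, -0.091, 0.025]] 0.388 0.511
right [[0.37, -0.061, 0.1], [0.371, -0.059, 0.104], [0.374, -0.057, 0.108], [0.369, -0.056, 0.109], [0.371, -0.056, 0.109], [0.374, -0.059, 0.11]] 0.356 0.385
182 324 [11 12 13] [ 0.535 -0.069  0.126]
186 323 [45 41 37] [ 0.537 -0.069  0.114]
190 323 [33 31 29] [ 0.537 -0.071  0.101]
195 392 [67 62 57] [ 0.368 -0.059  0.104]
198 391 [102  94  86] [ 0.37  -0.057  0.096]
200 357 [23 22 22] [ 0.452 -0.09   0.064]
210 357 [21 22 22] [ 0.45  -0.093  0.031]
```

The lowest overhang is at z≈0.095, clear of the 0.076 lid, so I push slowly along the jig axis.

Request:
carry_out(increments=[[0.005, 0, 0, 0, 1], [0.01, -0.001, 0, 0, 1], [0.015, -0.001, 0, 0, 1], [0.02, -0.001, 0, 0, 1], [0.025, -0.002, 0, 0, 1], [0.03, -0.002, 0, 0, 1], [0.035, -0.0025, 0, 0, 1], [0.04, -0.003, 0, 0, 1], [0.045, -0.003, 0, 0, 1], [0.05, -0.0035, 0, 0, 1], [0.055, -0.004, 0, 0, 1], [0.06, -0.0045, 0, 0, 1], [0.065, -0.005, 0, 0, 1], [0.07, -0.005, 0, 0, 1], [0.075, -0.0055, 0, 0, 1], [0.08, -0.006, 0, 0, 1], [0.085, -0.006, 0, 0, 1], [0.09, -0.0065, 0, 0, 1], [0.095, -0.007, 0, 0, 1], [0.095, -0.007, 0, 0, 1]])

```text
time_s: 4.8
tool_pos: [0.5453, -0.1074, 0.2049]
tool_rot: [-180.0, 0.0, -4.2]
force: [-1.3, -0.0, 0.8]
grip_width: 0.0005
```

```bash
python3 look.py 2
```

```text
4.9 [ 0.5451 -0.1074  0.2047] [-0.59 -1.06  1.37]
```

View pics/side2.png

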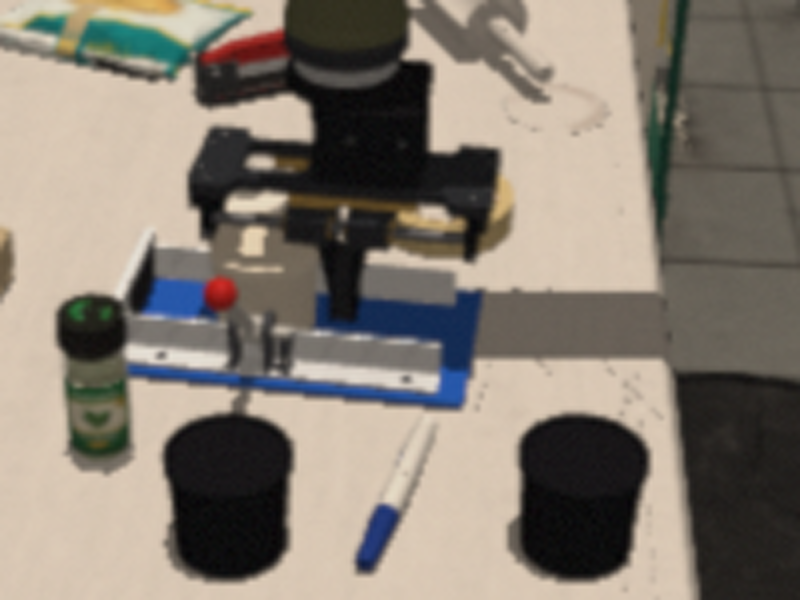

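The cup is upright and advancing: its body spans x 212–318 and the fingers are behind it at 340. I continue, slowing near the stop.

Request:
carry_out(increments=[[0.005, 0, 0, 0, 1], [0.01, -0.001, 0, 0, 1], [0.015, -0.001, 0, 0, 1], [0.02, -0.001, 0, 0, 1], [0.025, -0.002, 0, 0, 1], [0.028, -0.002, 0, 0, 1], [0.031, -0.002, 0, 0, 1], [0.034, -0.002, 0, 0, 1], [0.037, -0.003, 0, 0, 1], [0.039, -0.003, 0, 0, 1], [0.039, -0.003, 0, 0, 1]])

```text
time_s: 6.0
tool_pos: [0.5841, -0.1106, 0.2048]
tool_rot: [-180.0, -0.0, -4.2]
force: [-0.5, -0.6, -0.3]
grip_width: 0.0009
```

```bash
python3 look.py 3
```

```text
6.1 [ 0.584  -0.1106  0.2048] [-0.09  0.78 -0.63]
```

View pics/side3.png

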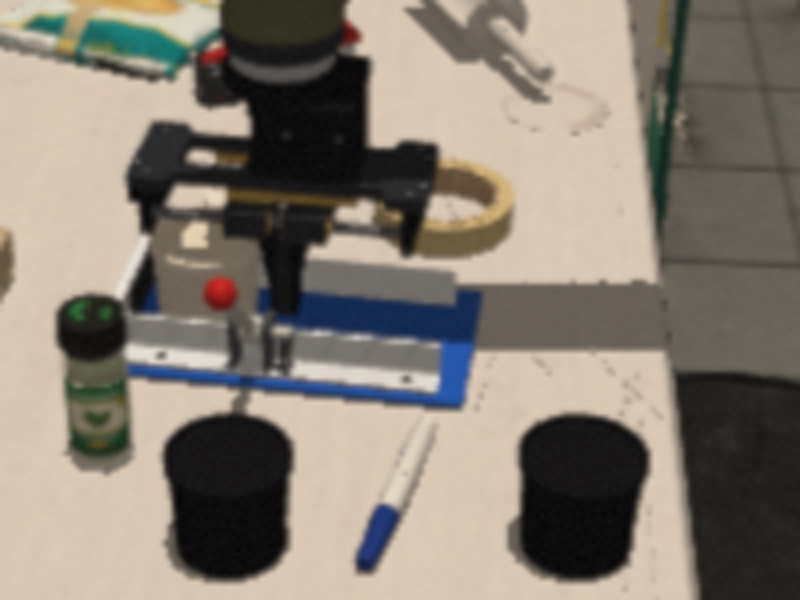

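View pics/top3.png

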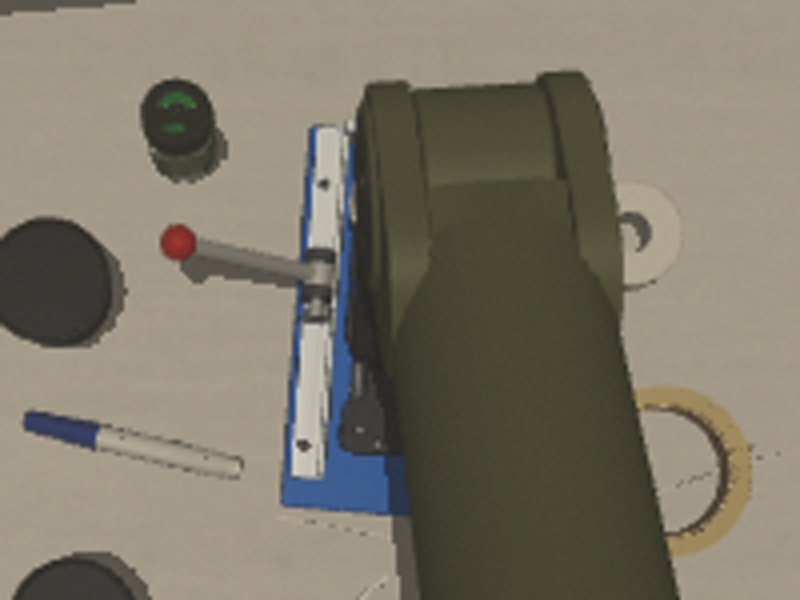

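The cup is upright and near the stop (left edge at 155, stop at about 140). Next come millimetre steps with a force check.

Request:
carry_out(increments=[[0.001, 0, 0, 0, 1], [0.002, 0, 0, 0, 1], [0.003, 0, 0, 0, 1], [0.004, 0, 0, 0, 1], [0.005, 0, 0, 0, 1], [0.006, 0, 0, 0, 1], [0.007, 0, 0, 0, 1], [0.008, -0.001, 0, 0, 1], [0.008, -0.001, 0, 0, 1]])

```text
time_s: 7.0
tool_pos: [0.592, -0.1116, 0.2048]
tool_rot: [-180.0, -0.0, -4.2]
force: [-1.4, 0.8, 0.1]
grip_width: 0.0005
```

Request:
carry_out(increments=[[0.001, 0, 0, 0, 1], [0.002, 0, 0, 0, 1], [0.003, 0, 0, 0, 1], [0.003, 0, 0, 0, 1]])

```text
time_s: 7.4
tool_pos: [0.5945, -0.1115, 0.2047]
tool_rot: [180.0, 0.1, -4.2]
force: [-4.4, 0.2, 3.0]
grip_width: 0.0002
```

```bash
python3 look.py 4
```

```text
7.5 [ 0.5945 -0.1115  0.2047] [-4.26  0.76  2.64]
```

View pics/side4.png

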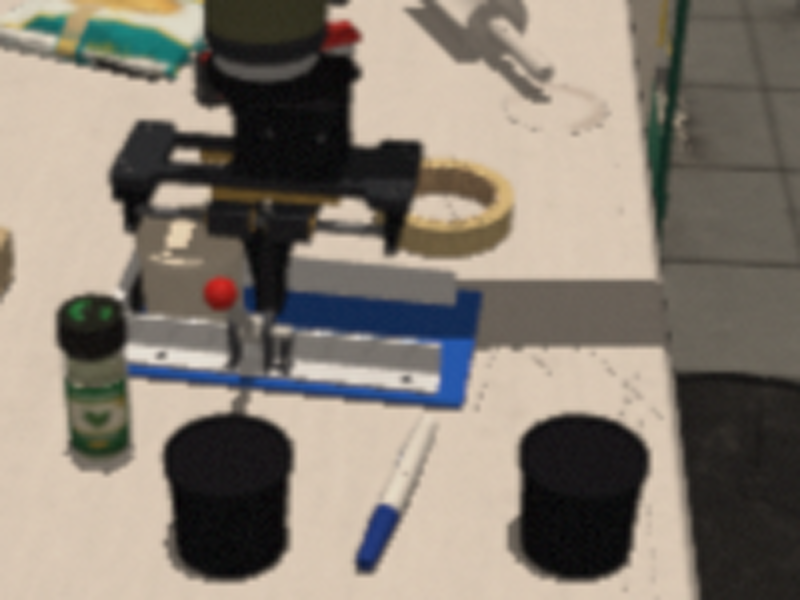

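Contact with the stop shows as 4.4 N at the predicted position. I back off, rise, and check the cup.

Request:
carry_out(increments=[[-0.001, 0, 0, 0, 1], [-0.002, 0, 0, 0, 1], [-0.003, 0, 0, 0, 1], [-0.006, 0, 0, 0, 1], [-0.012, 0.001, 0, 0, 1], [-0.02, 0.002, 0, 0, 1], [-0.025, 0.002, 0.01, 0, 1], [-0.025, 0.002, 0.04, 0, 1], [-0.025, 0.002, 0.08, 0, 1], [-0.025, 0.002, 0.12, 0, 1], [-0.03, 0.01, 0.15, 0, 1], [-0.04, 0.04, 0.17, 0, 1], [-0.05, 0.08, 0.17, 0, 1], [-0.05, 0.125, 0.17, 0, 1], [-0.03, 0.17, 0.17, 0, 1], [-0.01, 0.2, 0.17, 0, 1], [0.005, 0.215, 0.17, 0, 1], [0.012, 0.22, 0.17, 0, 1], [0.012, 0.22, 0.17, 0, 1]])

```text
time_s: 9.4
tool_pos: [0.6069, 0.1088, 0.3749]
tool_rot: [-180.0, 0.0, -4.1]
force: [0.3, -0.0, -0.5]
grip_width: 0.0004
```

```bash
python3 look.py 5
python3 - <<'E'
from h import *
p=np.load("top5.npz")["p"];h=cv2.cvtColor(p,cv2.COLOR_RGB2HSV)
m=((h[...,1]<110)&(h[...,1]>40)&(h[...,2]>150)).astype(np.uint8)*255
c=big(m,(346,145,382,190));e=cv2.fitEllipse(c);print(e,onz("top",e[0],.076))
E
```

```text
9.5 [0.6065 0.1071 0.3748] [-0.1   0.38  0.1 ]
((363.0781555175781, 157.51051330566406), (27.72528076171875, 30.8916015625), 90.74967956542969) [ 0.64246254 -0.11089142  0.076     ]
```

View pics/top5.png

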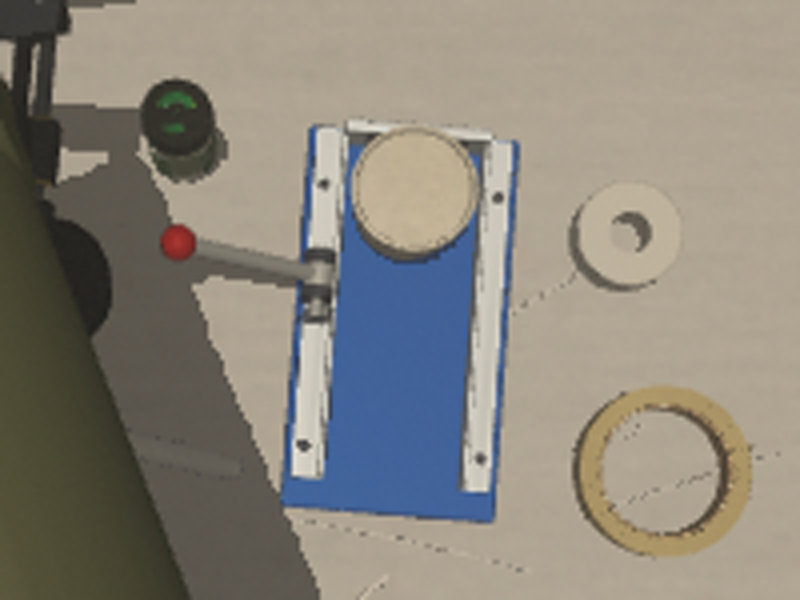

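View pics/side5.png

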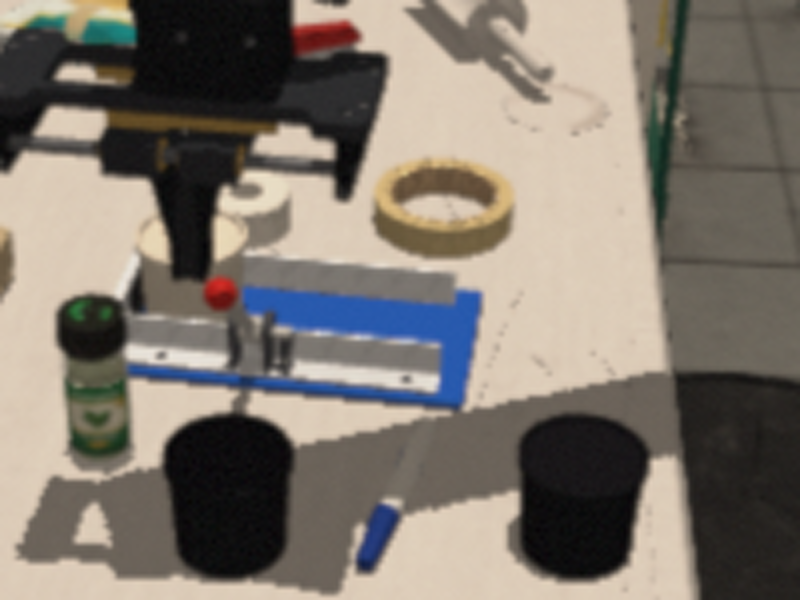

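The cup is upright and home: the lid is at crop (415,188), about 1–2 mm from the computed home point. Its left edge in the side view has reached the stop, and the gate is still open. Now I lower the shut fingers outside the knob.

Request:
carry_out(increments=[[0.002, 0, -0.02, 0, 1], [0.005, 0, -0.045, 0, 1], [0.005, 0, -0.07, 0, 1], [0.005, 0, -0.085, 0, 1], [0.005, 0, -0.085, 0, 1], [0.004, -0.015, -0.085, 0, 1], [0.003, -0.03, -0.085, 0, 1], [0.002, -0.045, -0.085, 0, 1], [0.001, -0.053, -0.085, 0, 1], [0.001, -0.053, -0.085, 0, 1]])

```text
time_s: 10.5
tool_pos: [0.608, 0.0528, 0.2902]
tool_rot: [179.9, -0.0, -4.4]
force: [0.5, -0.4, -0.1]
grip_width: 0.0006
```

```bash
python3 look.py 6
```

```text
10.6 [0.6078 0.0554 0.2901] [ 0.28  0.19 -0.32]
```

View pics/side6.png

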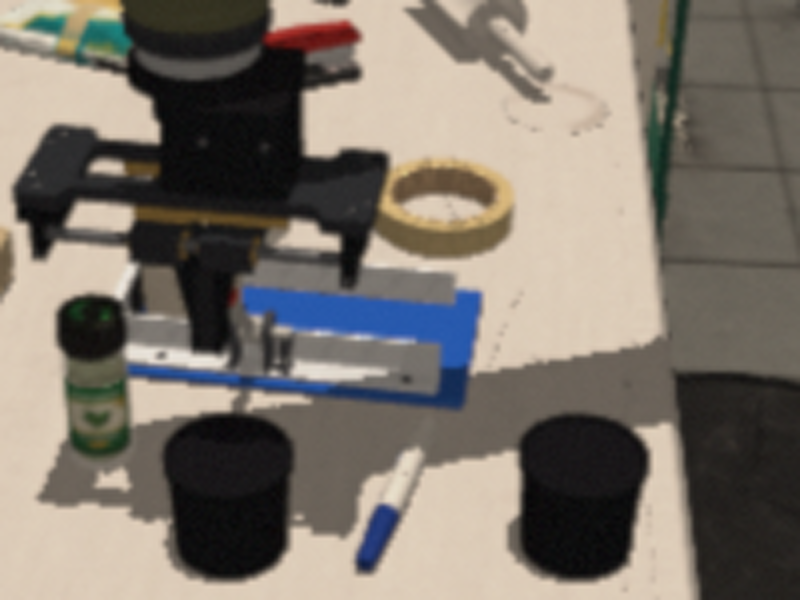

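View pics/top6.png

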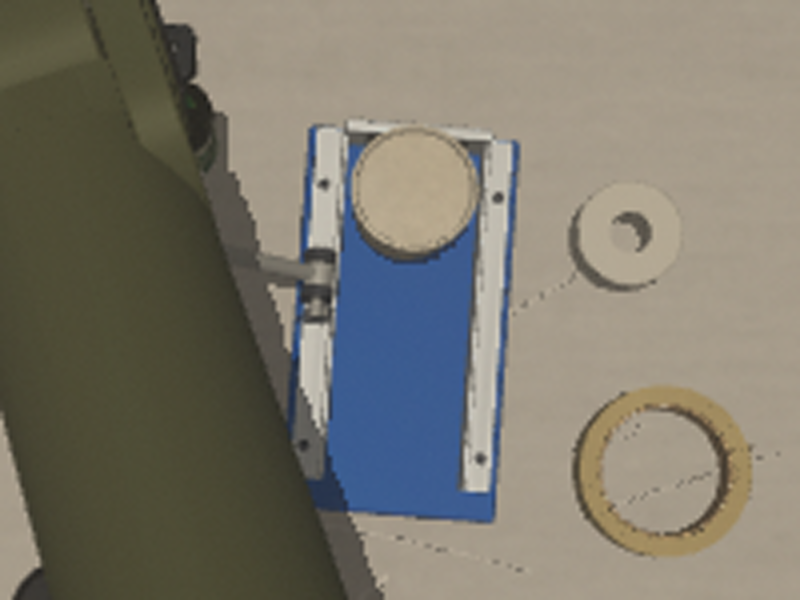

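The fingers stand right outside the knob (overlapping at 221,293), clear of the jar. I push over centre.

Request:
carry_out(increments=[[0, -0.006, 0, 0, 1], [-0.001, -0.012, 0, 0, 1], [-0.001, -0.018, 0, 0, 1], [-0.002, -0.024, 0, 0, 1], [-0.002, -0.03, 0, 0, 1], [-0.003, -0.036, 0, 0, 1], [-0.003, -0.042, 0, 0, 1], [-0.003, -0.048, 0, 0, 1], [-0.004, -0.054, 0, 0, 1], [-0.004, -0.06, 0, 0, 1], [-0.005, -0.066, 0, 0, 1], [-0.005, -0.066, 0, 0, 1]])

```text
time_s: 11.8
tool_pos: [0.6026, -0.0128, 0.2893]
tool_rot: [179.9, 0.0, -4.4]
force: [1.0, 0.3, 0.5]
grip_width: 0.0004
```

```bash
python3 look.py 7
```

```text
11.9 [ 0.6026 -0.0115  0.2892] [ 0.81  1.12 -1.21]
```

View pics/side7.png

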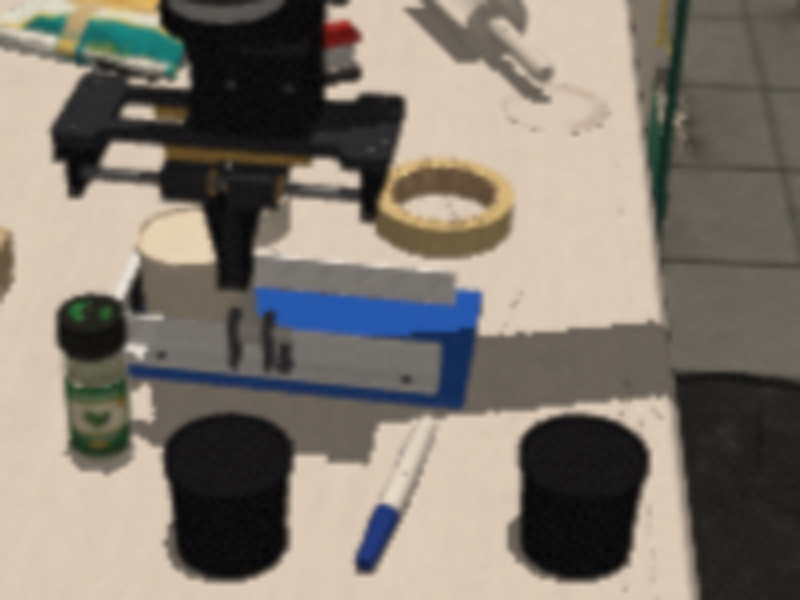

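The lever is hidden behind the fingers and following them. I push on past upright.

Request:
carry_out(increments=[[0, -0.006, 0, 0, 1], [-0.001, -0.012, 0, 0, 1], [-0.001, -0.018, 0, 0, 1], [-0.002, -0.024, 0, 0, 1], [-0.002, -0.03, 0, 0, 1], [-0.003, -0.036, 0, 0, 1], [-0.003, -0.042, 0, 0, 1], [-0.003, -0.042, 0, 0, 1], [-0.003, -0.042, 0, 0, 1], [-0.003, -0.042, 0, 0, 1], [-0.003, -0.042, 0, 0, 1]])

```text
time_s: 13.0
tool_pos: [0.5998, -0.052, 0.2898]
tool_rot: [-180.0, -0.0, -4.2]
force: [-0.8, 0.8, 0.3]
grip_width: 0.0006
```

```bash
python3 look.py 8
```

```text
13.1 [ 0.5998 -0.0521  0.2898] [-0.41  0.57 -0.09]
```

View pics/side8.png

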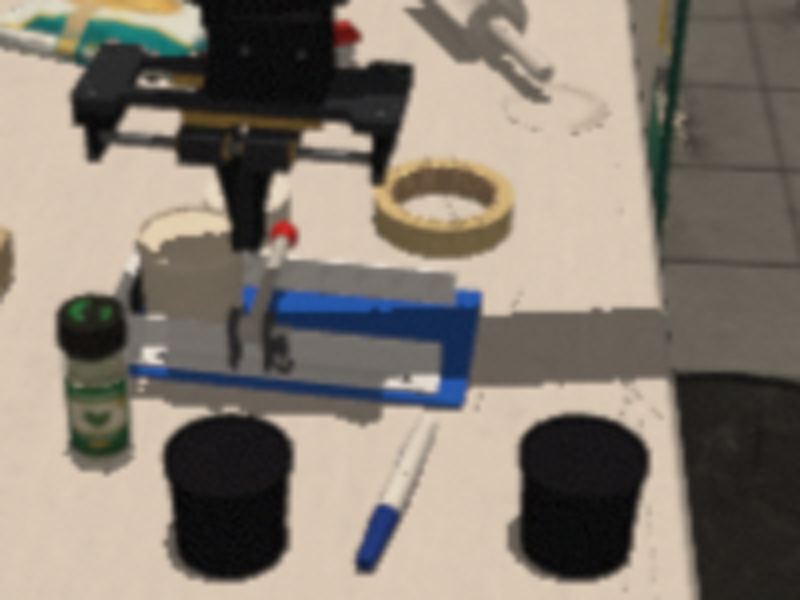

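View pics/top8.png

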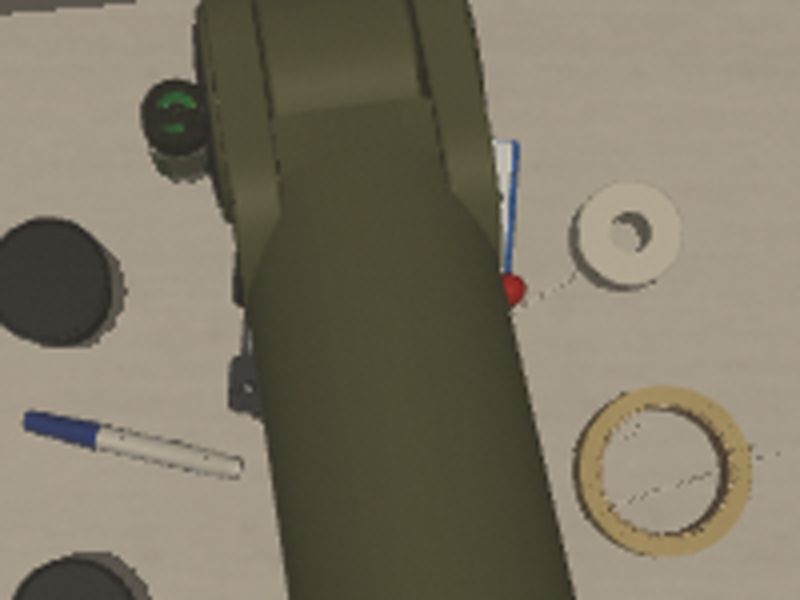

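The lever has snapped over: the knob is now beyond the right rail at crop (514,291) in the top view and (285,235) in the side view. I withdraw up and away.

Request:
carry_out(increments=[[0, 0.01, 0.02, 0, 1], [0, 0.015, 0.055, 0, 1], [0, 0.015, 0.095, 0, 1], [-0.01, 0, 0.12, 0, 1], [-0.03, -0.03, 0.12, -4, 1], [-0.05, -0.07, 0.12, -8, 1], [-0.07, -0.11, 0.12, -13, 1], [-0.09, -0.15, 0.12, -18, 1], [-0.115, -0.19, 0.12, -23, 1], [-0.14, -0.23, 0.12, -28, 1], [-0.165, -0.27, 0.12, -33, 1], [-0.19, -0.31, 0.12, -38, 1], [-0.21, -0.345, 0.12, -42, 1], [-0.225, -0.37, 0.12, -44, 1], [-0.23, -0.38, 0.12, -45, 1], [-0.23, -0.38, 0.12, -45, 1]])

```text
time_s: 14.7
tool_pos: [0.3695, -0.4332, 0.4095]
tool_rot: [-180.0, 0.0, -49.3]
force: [0.2, 0.2, 0.3]
grip_width: 0.0003
```

```bash
python3 look.py 9
python3 - <<'E'
from h import *
p=np.load("top9.npz")["p"];ps=np.load("side9.npz")["p"]
a=red(p,(380,170,400,195));b=red(ps,(295,178,315,200));k,_=tri(a[:2],b[:2])
ctr=np.array([.5745,-.1098]);R=np.array([[.9973,.0732],[-.0732,.9973]])
print("knob",k,R.T@(k[:2]-ctr))
h=cv2.cvtColor(p,cv2.COLOR_RGB2HSV)
c=big(((h[...,1]<110)&(h[...,1]>40)&(h[...,2]>150)).astype(np.uint8)*255,(346,141,382,178));e=cv2.fitEllipse(c);q=onz("top",e[0],.076);print(e,q,"rel home",R.T@(q[:2]-ctr)-[.07,0])
t0=np.load("top0.npz")["p"]
dm=(np.abs(p.astype(int)-t0).max(2)>40).astype(np.uint8);n,_,st,_=cv2.connectedComponentsWithStats(dm);print([s.tolist() for s in st[1:] if s[4]>15])
E
```

```text
14.8 [ 0.3715 -0.4307  0.4097] [ 0.14 -0.54 -0.1 ]
knob [ 0.59113293 -0.16974052  0.0449765 ] [ 0.02097567 -0.05856115]
((362.8279724121094, 156.70849609375), (28.313318252563477, 29.662660598754883), 24.82986831665039) [ 0.64433113 -0.11032496  0.076     ] rel home [-0.00031899  0.0045881 ]
[[348, 142, 32, 34, 868], [300, 166, 34, 16, 291], [345, 177, 47, 11, 253], [343, 197, 33, 32, 832], [459, 234, 82, 58, 2324], [510, 239, 130, 109, 6440], [591, 295, 9, 8, 32], [603, 316, 7, 7, 18], [630, 336, 9, 6, 18], [634, 344, 6, 8, 19], [344, 373, 38, 26, 374], [612, 373, 6, 8, 23], [610, 383, 8, 13, 32], [607, 391, 8, 6, 20]]
```

View pics/top9.png

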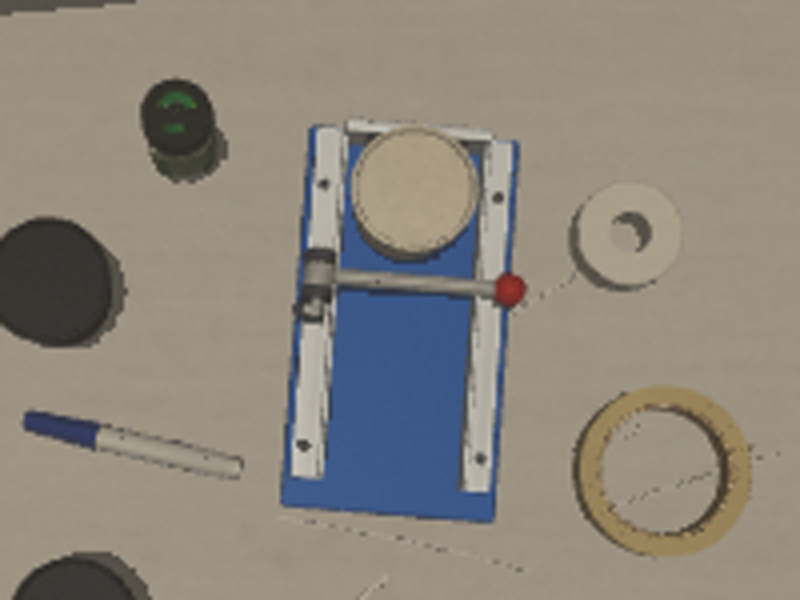

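View pics/side9.png

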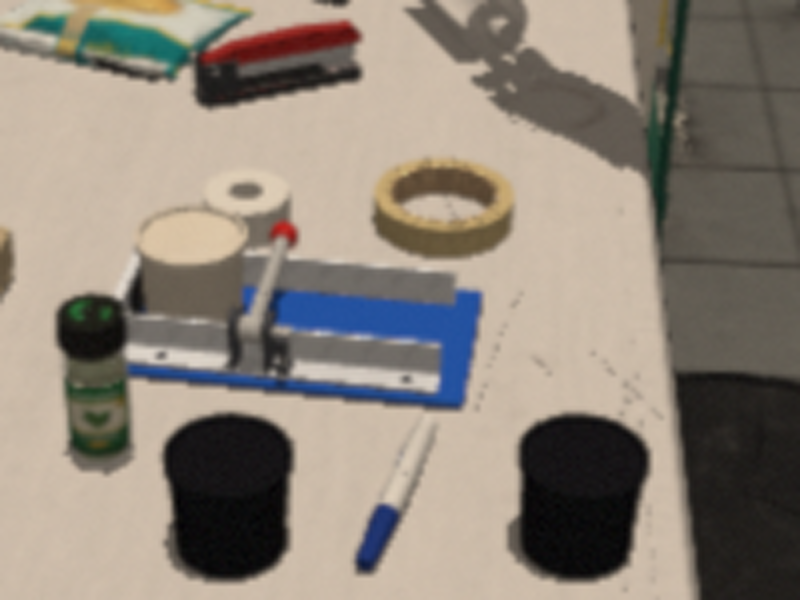

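The pictures show the lever lying closed across the channel right behind the upright cup. The jar, rolls and marker are unmoved and the arm is clear, so I hand in.

```bash
python3 -c "
from cell import env
print(env.sign_off())"
```

```text
the job is handed in; nothing more can be done
None
```

I pushed the cup home along the channel with the shut fingers, without lifting it. I then pushed the gate lever over past its centre and it snapped shut behind the cup. The job was handed in at about 15 s; sign-off gives no verdict.

**Cup:** it touched the end stop with 4.4 N on the tool. In the last picture it stands upright, about 0.3 mm short of home along the channel and 4.6 mm to the side (limit 13 mm).

**Lever:** the knob measured 59 mm right of the jig's centre line and 45 mm above the table. Closed should be about 60 mm and 40 mm, so the height reads 5 mm high.

**Surroundings:** comparing the first and last top pictures showed no change at the jar, label roll, tape roll or marker. The arm finished clear of everything.

**What disagreed:** the cup's place right after the push read 1 to 3 mm short of home, depending on the lid fit. The final picture gave 0.3 mm. Both are within the 6 mm limit.

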